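Unlatch the welding chamber and hold its sprung lid at the set pointer

TASK

The sprung lid of the small welding chamber is held shut by a cam latch. Push the square-bored key fully down onto the latch's square shaft, turn it clockwise (seen from above) to its stop and leave the key standing on the shaft; then take the lid by its bar handle, lift it until it is level with the set pointer at its side, and finish while still holding the lid steady there. Do not shift the pointer, and leave the jar, screwdriver, metal coupons and hand pendant where they are.

Things in the scene. Friction and masses are not known exactly. Their poses are not given: they have to be found in the camera images.
- chamber: White fixed box, 190 (x) x 210 (y) x 93 mm high with its lid, origin at the centre of its underside, z up; -x is its front. Relative to it, mm: latch axis x -129, y -70; hinge axis (along y) x 95, z 89; bar handle of the shut lid x -60, y 30, z 138. At y 118 to 142 stand a thin graduated metal arc, up to 225 high, and the set pointer.
- key_centre (a point): Loose key upright on the bench, bore down, 64 mm high, 0.14 kg; the point is on its axis, 32 mm above its underside. Foot: steel block 32 x 32 x 24 mm high with a 14 mm square bore from below, 24 deep, sides parallel to the block's. Above it a black grip 56 long (x) x 14 thick (y) x 40 mm high. z up. It fits in any of the four quarter turns.
- key_mouth (a point): Centre of the mouth of the key's bore, at its underside; same axes as the key (z up, x along the grip).
- shaft_foot (a point): Foot of the latch's upright square shaft, on its axis, 105 mm above the bench, on the collar the seated key rests on; turns with the latch: x along the cam, z up, flats parallel to x and y. Shaft 12 mm square, 22 mm high, top 6 mm tapered; on a grey housing 46 mm square. The cam, a 12 mm wide arm 45 mm long below the collar's top, lies over the lid's front edge when latched.
- latch (a joint): Angle of the latch, rad: 0 latched (cam over the lid), grows as it turns clockwise seen from above, 1.15 at its stop; the lid is free from about 0.9. Stays where it is left; needs less than 0.15 N m. The key has about 0.18 rad of play on the shaft, so it must be turned that much further than the latch.
- handle (a point): Middle of the lid's bar handle: a level round steel bar, 14 mm thick, 110 mm long along its y, on two posts 96 mm apart, its axis 45 mm above the lid's top. Moves with the lid, 155 mm from the hinge axis (and 49 mm above the lid's mid-plane); x lies in the lid, along it, away from its free edge.
- lid: The chamber's lid, an aluminium frame 190 x 210 x 8 mm with a glass window, and its bar handle; origin on the hinge axis at mid-width, x from the free edge towards the hinge, y along the hinge, z out of its top.
- hinge (a point): Point on the lid's hinge axis (level, along y), at the far edge of the chamber, in line with the middle of the handle.
- lid_angle (a joint): Opening angle of the lid, rad: 0 shut, grows as the front edge rises, stop at 1.3. Lid about 0.45 kg, its spring pulls it shut with 0.6 to 1.1 N m; lifting at the handle takes about 6 to 11 N. It slams shut when let go.
- pointer (a joint): Angle of the set pointer, rad, about the same hinge axis and counted like lid_angle (lid and pointer are level with each other when both values are equal); set anew each time, 0.4 to 0.8. Friction-held; not to be moved.
- pointer_tip (a point): The dark block, 24 x 18 x 12 mm, at the end of the set pointer arm: 178 mm from the hinge axis, 129 mm to the chamber's +y side; its x lies along the arm, towards the hinge.
- jar: Bystander: small white jar with a red cap, 56 mm across, 75 mm high; origin at its underside.
- driver: Bystander: screwdriver lying on the bench.
- coupons: Bystander: small stack of 50 mm square metal coupons, 10 mm high.
- pendant: Bystander: black hand pendant with three round buttons, 70 x 130 mm, 47 mm high.
Mind the look-alikes: they are no part of the job. What is shaped like the part that bears key_centre but green or white is not meant.

How it is judged:
By the outcome, as a careful person would: the job done as asked, in the order asked, and still so for the second after the job is handed in, while the arm keeps its last pose, push and grip.
It also fails if it takes over 59 s, if anything falls off the work surface, if the arm or the gripper's body presses on something with over 40 N, if the wrist force passes 120 N, or if a joint passes its speed limit or range.

ROBOT

A 6-joint arm with a two-finger parallel gripper is mounted at the origin on the work surface. World frame = base frame: x ahead of the robot, y to its left, z up, the work surface at z = 0. Lengths are in m, angles in degrees, forces in N, time in s.
With the tool pointing down it reaches from about 0.35 to 0.725 m from the base axis. Payload 6 kg.
Tool frame: the origin (TCP) lies on the centre line of the jaws, within the pads' length; the fingertips stand 17 mm ahead of it and the grasp point (between the pads) lies 2 mm behind it (env.tcp_to_tips is the distance from the TCP to the fingertips, in m); z points along the fingers, y is the line along which they close (so a half turn about z gives the same grasp; the last joint's range is limited). The gripper opens to 85 mm and grips with 20 to 120 N. Pads are 22 mm wide; open, the fingers measure 114 mm over their backs; the gripper's body (76 mm by 85 mm) begins 54 mm behind the grasp point. The pads swing forward as they close: fully open they stand 13 mm farther back than shut.
Start: joints at [-48.489, 2.303, 4.859, 0, -92.561, -19.12], TCP at [0.229, -0.555, 0.248] pointing down, gripper open.
Joint ranges: [-146.85, 146.85], [-73.84, 115.35], [-62.03, 85.46], [-188.31, 113.3], [-161.28, -10.13], [-171.36, 171.36]. Speed limits (degrees/s): [147.25, 147.25, 172.46, 180, 180, 180].

INTERFACE

Orientations are given as a 3x3 rotation matrix whose columns are the frame's x, y, z axes.
In Python, from station import env, imaging gives the robot as it stands.
- The arm moves only by the tool step_arm, never from a script. Its argument "series" is one flat list of numbers, 5 for each row, row after row: the shift along the tool's x, y, z in cm, then the turn about the tool's z in degrees, then the closure in counts, from 0 (fully open) to 255 (shut). In form: [tx, ty, tz, yaw, claw, tx, ty, tz, yaw, claw, ...]. A call has 1 to 20 rows; each row is the pose to reach, as a shift and turn from the pose commanded when the call began, along the tool's axes at that moment; what a row does not reach only later rows make up. A row lasts 1/10 s, in which the tool goes at most 50 mm and 8.59 degrees, less where a joint would pass 70% of its speed; a pose out of reach is approached as far as the arm can. A call with a gripper value outside its range is refused whole. The fingers move at their own pace and stop on an object; "squeeze" is the grip in N (left out, the last holds). Time passes only in rows, so rows that repeat a pose let the fingers close. It gives the time, the measured TCP pose, the force, the opening and the grip force at its end, in the units of the state.
- env.read_state(): the state, without advancing time (a new reading comes with each control period).
- imaging.capture(name): name is "scene" or "side" or "wrist"; returns the picture (400x640x3 uint8, red, green, blue); there is no depth.
- imaging.get_calibration(name): a dict with "intrinsics" (3x3 intrinsics, pixels), "rvec" (rotation vector, rad) and "tvec" (3), from world to camera coordinates, as OpenCV has them. Camera axes: x right, y down, z forward; pixel columns grow to the right and rows downward; lengths in m; the calibration is good to about 2 mm. A picture is of the moment at which its call begins: read the wrist's pose just before it. get_calibration takes no time and is no camera call; for the wrist camera it gives the pose at the moment of the call.
- env.finish_job(): hands the job in; it is judged then, once.
The state is a dict: "clock": time; "joints": joint angles; "dq": joint speeds; "tau": joint torques, N m; "tool_pos": TCP position; "tcp_rot": TCP orientation; "wrist_force": force on the tool from outside, world axes, zero at the start; "wrist_torque": the same for the moment, N m; "gripper_width": finger opening in m; "gripper_force": force on a finger pad.
Only numpy, scipy, OpenCV 4.12 (cv2) and the standard library are available. Lean on these libraries where they do the work, as an engineer would, in place of code of your own. Each camera call takes 0.05 s, during which the arm holds its last target. There are 200 camera calls.

## Working session

There is one attempt and no reset: what is moved stays moved. The work goes in short steps, Python scripts to look and compute and a tool call to move; the robot and the scene stay as the last step left them, time stands still between calls to the robot, and variables do not carry over. Pictures are saved under pics/ and viewed, at most 10 in all, crops included, and the job is handed in when it is done.

Besides the shell and the picture viewer there is one more tool, called after "Call:" as name(argument=value, ...) on one line, values as JSON. step_arm: Moves the arm, as the interface text tells. Its arguments: {"type":"object","properties":{"series":{"type":"array"},"squeeze":{"type":"number"}},"required":["series"]}

```bash
mkdir -p pics
cat > h.py <<'E'
import numpy as np, cv2
from station import env, imaging
def cap(n,f,box=None,s=1):
    im=imaging.capture(n)[:,:,::-1]
    if box: im=im[box[1]:box[3],box[0]:box[2]]
    if s!=1: im=cv2.resize(im,None,fx=s,fy=s,interpolation=cv2.INTER_CUBIC)
    cv2.imwrite('pics/'+f,im)
def cal(n):
    c=imaging.get_calibration(n); K=np.array(c['intrinsics'],float); R=cv2.Rodrigues(np.array(c['rvec'],float))[0]; return K,R,np.array(c['tvec'],float).ravel()
def ray(n,uv):
    K,R,t=cal(n); d=R.T@np.linalg.solve(K,[uv[0],uv[1],1]); return -R.T@t,d
def atz(n,uv,z):
    o,d=ray(n,uv); return o+d*(z-o[2])/d[2]
def proj(n,P):
    K,R,t=cal(n); p=(R@np.atleast_2d(P).T).T+t; p=p@K.T; return p[:,:2]/p[:,2:]
E
python3 - <<'E'
from h import *
np.set_printoptions(precision=3,suppress=True)
import cv2
a=imaging.capture('scene')[:,:,::-1];b=imaging.capture('side')[:,:,::-1]
cv2.imwrite('pics/scene.png',a);cv2.imwrite('pics/side.png',b)
for n in('scene','side','wrist'):
    K,R,t=cal(n);print(n,-R.T@t,R[2],K[0,0])
s=env.read_state();print(s)
E
```

```text
scene [ 1.195 -0.856  0.932] [-0.489  0.629 -0.604] 519.578829830378
side [0.506 0.806 1.098] [ 0.012 -0.644 -0.765] 395.2278822267602
wrist [ 0.165 -0.582  0.373] [ 0.254  0.106 -0.961] 280.5384954007319
{'clock': 0.1, 'joints': array([-48.49 ,   2.335,   4.809,  -0.023, -92.559, -19.119]), 'dq': array([-0.065, -0.069,  0.128,  0.058, -0.017, -0.04 ]), 'tau': array([ -0.006, -36.934,  34.828,   6.952,  -0.005,   0.   ]), 'tool_pos': array([ 0.229, -0.555,  0.247]), 'tcp_rot': array([[-0.925, -0.381, -0.001],
       [-0.381,  0.925,  0.001],
       [ 0.   ,  0.002, -1.   ]]), 'wrist_force': array([ 0.128, -0.037,  0.4  ]), 'wrist_torque': array([0.026, 0.019, 0.072]), 'gripper_force': 0.0, 'gripper_width': 0.08570574145410886}
```

View pics/scene.png

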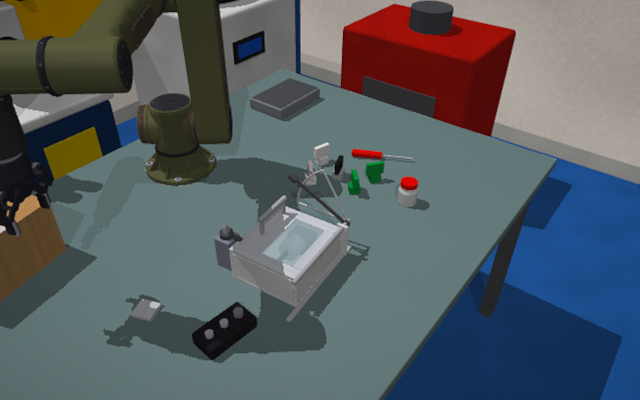

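View pics/side.png

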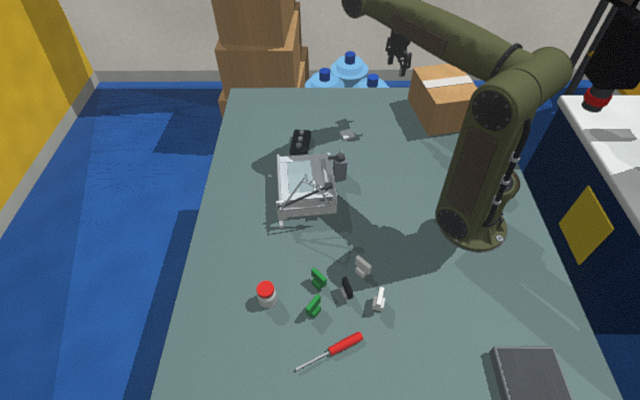

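Scene view: chamber at about (290,255), pendant (225,330), coupons (147,307), jar (408,192), screwdriver (380,155). There are five key-like parts in the side view: green (318,278), green (313,306), white (362,266), white (379,298) and black (347,288). The black one matches the description, so I'll confirm it in an enlarged crop.

Run:
```python
from h import *
a=imaging.capture('side')[:,:,::-1];b=imaging.capture('scene')[:,:,::-1]
r=lambda i,x,y,w,h,W,H:cv2.resize(i[y:y+h,x:x+w],(W,H),interpolation=cv2.INTER_CUBIC)
# left: side chamber (x260..360,y140..240)x4 ; side keys (x300..400,y250..320) ; right: scene chamber (205..375, 160..310), scene keys
o=np.zeros((600,800,3),np.uint8)
o[0:320,0:320]=r(a,265,145,80,80,320,320)
o[320:600,0:320]=r(a,310,250,80,70,320,280)
o[0:390,320:800]=r(b,205,170,160,130,480,390)
o[390:600,320:800]=r(b,285,135,160,70,480,210)
cv2.imwrite('pics/c1.png',o)
```

```text
(no output)
```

View pics/c1.png

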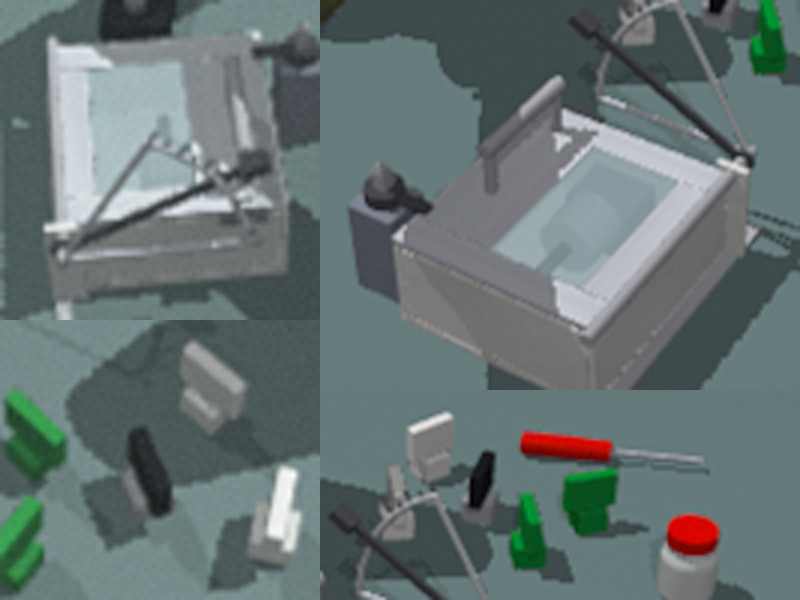

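The enlarged crop confirms it: black grip on a steel foot, at side (347.5,288) and scene (339,165). Next I'll fit the chamber pose, the pointer angle and the key position.

```bash
cat > fit.py <<'E'
from h import *
from scipy.optimize import least_squares
np.set_printoptions(precision=4,suppress=True)
S=lambda x,y:(205+(x-320)/3,170+y/3); D=lambda x,y:(265+x/4,145+y/4)
tip=lambda a:(95-178*np.cos(a),129,89+178*np.sin(a))
obs=[('scene',S(590,330),(95,-105,93)),('scene',S(405,237),(-95,-105,93)),('scene',S(487,152),(-60,-25,138)),('scene',S(558,82),(-60,85,138)),
('scene',S(383,165),(-129,-70,127)),('scene',S(582,20),None),('scene',S(562,112),(-95,105,93)),
('side',D(303,30),(-129,-70,127)),('side',D(257,163),None),('side',D(50,40),(95,-105,93)),('side',D(50,228),(95,105,93)),('side',D(232,62),(-60,-25,138))]
def W(p,q):
    c,s=np.cos(p[2]),np.sin(p[2]); q=np.array(q)/1000; return np.array([p[0]+c*q[0]-s*q[1],p[1]+s*q[0]+c*q[1],q[2]])
def f(p): return np.array([proj(n,W(p,q if q else tip(p[3])))[0]-uv for n,uv,q in obs]).ravel()
r=least_squares(f,[.6,-.1,0,.6],loss='soft_l1')
if __name__=='__main__':
    print(r.x,np.degrees(r.x[2:]));print(f(r.x).reshape(-1,2))
    p=r.x
    print('shaft',W(p,(-129,-70,105)),'handle',W(p,(-60,30,138)),'tip',W(p,tip(p[3])),'hinge',W(p,(95,30,89)))
    g=lambda X:np.r_[proj('side',X)[0]-(347.5,288),proj('scene',X)[0]-(339,165)]
    k=least_squares(g,[.5,.2,.04]);print('key',k.x,k.fun)
    for uv in [(310+137/4,250+(432-320)/4),(310+165/4,250+(505-320)/4)]: print(atz('side',uv,.064))
    s=env.read_state();print(s['tool_pos'],s['tcp_rot'])
    for n,uv in [('side',(318,278)),('side',(313,306)),('side',(362,266)),('side',(379,298)),('side',(266,292))]:print(atz(n,uv,.04))
E
python3 fit.py
```

```text
[ 0.5694 -0.1399  0.1025  0.4834] [ 5.8745 27.6958]
[[ 0.6038 -0.5666]
 [-4.688  -0.666 ]
 [-1.0662 -0.1177]
 [ 1.0887 -0.1327]
 [-0.4322 -0.6089]
 [ 1.586   0.933 ]
 [-6.5195 -4.6428]
 [-1.214  -0.7569]
 [-2.1152  0.6793]
 [-0.473   1.4071]
 [ 1.2555 -1.4585]
 [-1.535  -0.6889]]
shaft [ 0.4482 -0.2228  0.105 ] handle [ 0.5066 -0.1162  0.138 ] tip [ 0.4939 -0.018   0.1717] hinge [ 0.6608 -0.1003  0.089 ]
key [0.4372 0.265  0.0414] [-0.7158  0.3777 -0.8059 -0.3005]
[0.4448 0.2435 0.064 ]
[0.427  0.3009 0.064 ]
[ 0.2285 -0.5546  0.2477] [[-0.9246 -0.3809 -0.0006]
 [-0.3809  0.9246  0.001 ]
 [ 0.0001  0.0011 -1.    ]]
[0.5217 0.2306 0.04  ]
[0.5352 0.3194 0.04  ]
[0.3879 0.1895 0.04  ]
[0.3457 0.2943 0.04  ]
[0.6729 0.2765 0.04  ]
```

Call:
step_arm(series=[-31.6,31.8,2,-40,0,-31.6,31.8,2,-40,0,-31.6,31.8,2,-40,0,-31.6,31.8,2,-40,0,-31.6,31.8,2,-40,0,-31.6,31.8,2,-40,0,-31.6,31.8,2,-40,0,-31.6,31.8,2,-40,0,-50.6,68.1,4,-85,0,-50.6,68.1,4,-85,0,-50.6,68.1,4,-85,0,-50.6,68.1,4,-85,0,-50.6,68.1,4,-85,0,-50.6,68.1,4,-85,0,-50.6,68.1,4,-85,0,-50.6,68.1,4,-85,0,-50.6,68.1,4,-85,0,-50.6,68.1,4,-85,0])

```text
clock: 2.0
tool_pos: [0.4363, 0.2714, 0.2061]
tcp_rot: [[0.302, -0.953, -0.003], [-0.953, -0.302, -0.002], [0.001, 0.003, -1.0]]
wrist_force: [0.4, -0.1, -0.2]
gripper_width: 0.0855
gripper_force: 0.0
```

Run:
```python
from h import *
np.set_printoptions(precision=4,suppress=True)
a=imaging.capture('wrist')[:,:,::-1];s=env.read_state();print(s['tool_pos'],s['tcp_rot'],s['joints'],s['clock'])
print(proj('wrist',[[.437,.268,.044]]))
b=imaging.capture('side')[:,:,::-1]
o=np.zeros((600,800,3),np.uint8);o[:400,:640]=a
cv2.imwrite('pics/w1.png',cv2.resize(a[60:400,100:540],(792,600),interpolation=cv2.INTER_CUBIC) if 0 else a)
np.savez('w1.npz',**{k:np.array(v) for k,v in imaging.get_calibration('wrist').items()})
```

```text
[0.4364 0.2703 0.2064] [[ 0.3018 -0.9534 -0.0024]
 [-0.9534 -0.3018 -0.0022]
 [ 0.0014  0.003  -1.    ]] [ 54.2499 -10.9403 -11.9955  -0.038  -89.1295 -36.6842] 2.05
[[317.0441 187.389 ]]
```

View pics/w1.png

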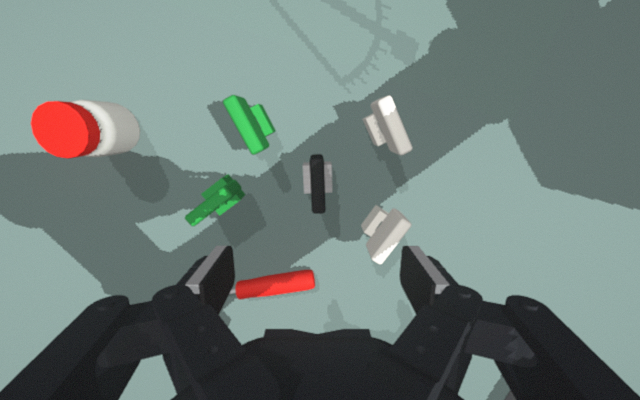

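Run:
```python
from h import *
np.set_printoptions(precision=4,suppress=True)
im=cv2.imread('pics/w1.png').astype(int)
m=(im.max(2)<60).astype(np.uint8); m[:140]=0;m[225:]=0;m[:,:290]=0;m[:,345:]=0
ys,xs=np.nonzero(m);print(m.sum(),xs.min(),xs.max(),ys.min(),ys.max(),cv2.minAreaRect(np.c_[xs,ys].astype(np.float32)))
s=env.read_state();R=s['tcp_rot'];T=s['tool_pos']
from scipy.optimize import least_squares
def hull(p):
    c,sn=np.cos(p[2]),np.sin(p[2]);P=[]
    for x in(-.028,.028):
        for y in(-.007,.007):
            for z in(.024,.064):P.append((p[0]+c*x-sn*y,p[1]+sn*x+c*y,z))
    h=cv2.convexHull(proj('wrist',P).astype(np.float32));M=cv2.moments(h)
    a=.5*np.arctan2(2*M['mu11'],M['mu20']-M['mu02'])
    return np.array([M['m10']/M['m00'],M['m01']/M['m00'],np.sin(2*a)*30,np.cos(2*a)*30])
M=cv2.moments(m,True);a=.5*np.arctan2(2*M['mu11'],M['mu20']-M['mu02']);t=np.array([M['m10']/M['m00'],M['m01']/M['m00'],np.sin(2*a)*30,np.cos(2*a)*30])
r=least_squares(lambda p:hull(p)-t,[.437,.268,np.radians(107)],diff_step=1e-4)
print(r.x,np.degrees(r.x[2]),r.fun)
print('shift tool cm',100*R.T@(np.r_[r.x[:2],.046]-T),'tool x angle',np.degrees(np.arctan2(R[1,0],R[0,0])),env.tcp_to_tips)
```

```text
740 310 324 155 212 ((317.16162109375, 183.51089477539062), (57.325016021728516, 13.122204780578613), 88.15238952636719)
[0.4385 0.2614 1.9141] 109.6697037680545 [0. 0. 0. 0.]
shift tool cm [ 0.7378  0.0045 16.121 ] tool x angle -72.49575251176684 0.017
```

Call:
step_arm(series=[0.6,0,5,-2,100,0.6,0,9,-2,100,0.6,0,11,-2,100,0.6,0,13.5,-2,100,0.6,0,15,-2,100,0.6,0,16,-2,100,0.6,0,16,-2,100,0.6,0,16,-2,255,0.6,0,16,-2,255,0.6,0,16,-2,255,0.6,0,16,-2,255,0.6,0,16,-2,255,0.6,0,16,-2,255,0.6,0,13,-2,255,0.6,0,8,-2,255,0.6,0,3,-2,255,0.6,0,-2,-2,255,0.6,0,-2,-2,255], squeeze=60)

```text
clock: 3.9
tool_pos: [0.4409, 0.2631, 0.2364]
tcp_rot: [[0.332, -0.943, 0.009], [-0.943, -0.332, 0.008], [-0.004, -0.011, -1.0]]
wrist_force: [0.1, -0.1, -1.1]
gripper_width: 0.0129
gripper_force: 59.7
```

Run:
```python
from h import *
np.set_printoptions(precision=4,suppress=True)
s=env.read_state();R=s['tcp_rot'];T=s['tool_pos'];print(T,R,s['joints'],s['gripper_width'],s['gripper_force'],s['wrist_force'])
# hover target above shaft
for z in(.30,.25):print(100*R.T@(np.array([.4482,-.2228,z])-T))
cap('side','s2.png',(300,190,460,310),5)
```

```text
[0.4409 0.2631 0.2364] [[ 0.3319 -0.9433  0.0095]
 [-0.9433 -0.3319  0.0077]
 [-0.0041 -0.0115 -0.9999]] [ 53.4429 -11.6819  -9.598    0.1729 -91.4056 -34.0534] 0.012906517956452609 59.73406255245209 [ 0.1207 -0.0717 -1.1157]
[46.0472 15.3655 -6.7289]
[46.0678 15.423  -1.7292]
```

View pics/s2.png

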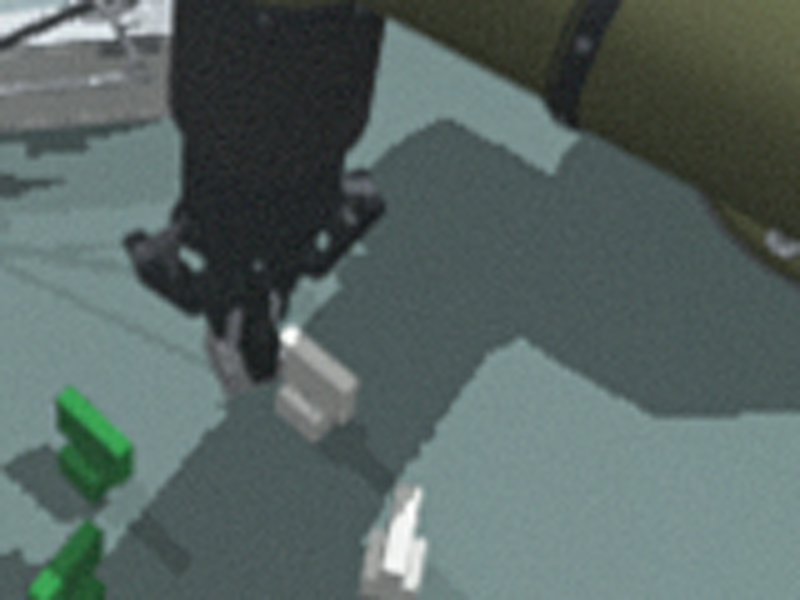

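Call:
step_arm(series=[0,0,-5,0,255,10,3,-7,13.5,255,46,15.4,-7,13.5,255,46,15.4,-7,13.5,255,46,15.4,-7,13.5,255,46,15.4,-7,13.5,255,46,15.4,-7,13.5,255,46,15.4,-7,13.5,255,46,15.4,-7,13.5,255,46,15.4,-7,13.5,255,46,15.4,-7,13.5,255,46,15.4,-7,13.5,255,46,15.4,-3.5,13.5,255,46,15.4,-1,13.5,255,46,15.4,-1,13.5,255,46,15.4,-1,13.5,255])

```text
clock: 5.55
tool_pos: [0.4461, -0.2229, 0.238]
tcp_rot: [[0.103, -0.995, -0.002], [-0.995, -0.103, -0.0], [0.0, 0.002, -1.0]]
wrist_force: [0.0, -0.8, -0.6]
gripper_width: 0.013
gripper_force: 59.4
```

Run:
```python
from h import *
np.set_printoptions(precision=4,suppress=True)
a,b,c=[imaging.capture(n)[:,:,::-1] for n in('wrist','scene','side')]
for n,i in zip('wrist scene side'.split(),(a,b,c)):cv2.imwrite(f'pics/p_{n}.png',i)
s=env.read_state();R=s['tcp_rot'];T=s['tool_pos'];print(T,R,s['joints'],s['gripper_width'],s['gripper_force'],s['wrist_force'],s['clock'])
for n in('wrist','scene','side'):print(n,proj(n,[T,T+[0,0,-.046],[.4482,-.2228,.127],[.4482,-.2228,.105]]).ravel())
r=lambda i,x,y,w,h,W,H:cv2.resize(i[y:y+h,x:x+w],(W,H),interpolation=cv2.INTER_CUBIC)
o=np.zeros((600,800,3),np.uint8)
u=proj('scene',T+[0,0,-.06])[0].astype(int);v=proj('side',T+[0,0,-.06])[0].astype(int)
o[0:300,0:400]=r(b,u[0]-40,u[1]-30,80,60,400,300);o[300:,0:400]=r(c,v[0]-40,v[1]-30,80,60,400,300)
print(u-[40,30],v-[40,30])
o[:,400:]=r(a,200,100,240,300,400,500) [0:600] if 0 else np.vstack([r(a,200,100,240,300,400,500),np.zeros((100,400,3),np.uint8)])
cv2.imwrite('pics/c3.png',o)
```

```text
[ 0.4469 -0.223   0.24  ] [[ 0.1031 -0.9947  0.0023]
 [-0.9947 -0.1031 -0.0006]
 [ 0.0009 -0.0023 -1.    ]] [ -3.3366 -13.3677 -10.5899   0.0285 -92.6415   9.2541] 0.012882976357288857 59.35321390628815 [-0.1326  0.1892 -1.4106] 5.7
wrist [318.1219 266.1883 317.991  231.2598 316.3435 202.6938 316.4398 196.2479]
scene [220.3568 186.1292 222.3453 202.1609 225.555  224.4025 226.4112 231.3438]
side [340.9959 126.8834 340.5378 137.3627 339.5338 151.7335 339.3424 156.2119]
[182 176] [300 110]
```

View pics/c3.png

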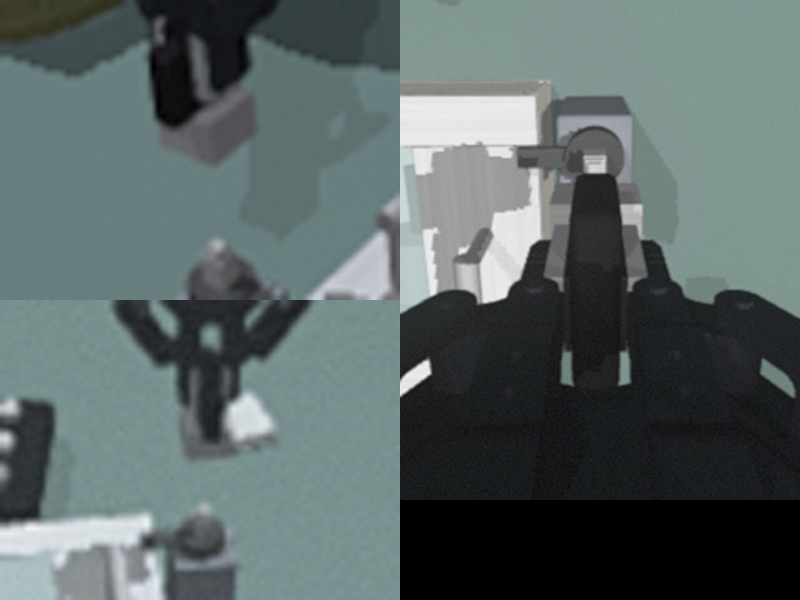

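Run:
```python
import cv2
i=cv2.imread('pics/p_wrist.png')[130:240,250:390]
cv2.imwrite('pics/c4.png',cv2.resize(i,(770,605-5),fx=0,fy=0,interpolation=cv2.INTER_LINEAR))
```

```text
(no output)
```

View pics/c4.png

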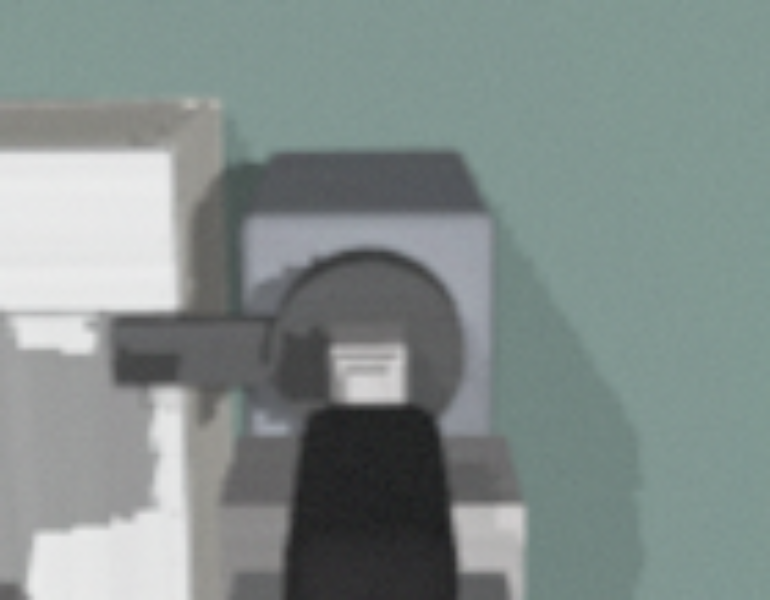

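Run:
```python
from h import *
from scipy.optimize import least_squares
np.set_printoptions(precision=4,suppress=True)
s=env.read_state();R=s['tcp_rot'];T=s['tool_pos']
px=lambda x,y:np.array([250+x/5.5,130+y/5.4545])
# key foot corners
O=[(px(240,437),(.016,-1,-1)),(px(506,437),(.016,1,-1)),(px(220,503),(.016,-1,1)),(px(525,503),(.016,1,1))]
def key(p,O=O):
    ca,sa=np.cos(p[2]),np.sin(p[2]);e=[]
    for uv,(x,sy,sz) in O:
        y=sy*.016;q=np.array([p[0]+ca*x-sa*y,p[1]+sa*x+ca*y,p[3]-(.024 if sz>0 else 0)])
        e.append(proj('wrist',T+R@q)[0]-uv)
    return np.ravel(e)
flip=[(uv,(x,-a,b)) for uv,(x,a,b) in O]
for o in(O,flip):
    k=least_squares(key,[0,0,0,.046],args=(o,));print('key in tool',k.x*1000,k.fun)
# shaft: base front corners (z .105), collar left/right/top
a0=np.radians(5.9)
obs=[(px(330,342),'f',-1),(px(408,342),'f',1),(px(275,345),'c',-1),(px(463,345),'c',1)]
S=lambda x,y,z:np.array([x,y,z])
def sh(p):
    e=[];tx=np.array([np.cos(a0-np.pi/2),np.sin(a0-np.pi/2),0]);ty=np.array([-np.cos(a0),-np.sin(a0),0])
    c=np.array([p[0],p[1],.105])
    for sy,x in((-1,330),(1,408)):
        q=c+.006*tx; A=proj('wrist',q+ty*.006*sy)[0]; e.append(A)
    return e
for sgn in (1,):
    e=sh([.4482,-.2228]);print('pred base front corners',e,'obs',px(330,342),px(408,342))
    c=np.array([.4482,-.2228,0]);tx=np.array([np.cos(a0-np.pi/2),np.sin(a0-np.pi/2),0])
    print('pred z=.121 front, z=.127 centre, z .127 centre+3mm',proj('wrist',[c+.006*tx+[0,0,.121],c+[0,0,.127],c+.003*tx+[0,0,.127]]),'obs taper',px(369,352),px(369,368))
    print('1mm tool x moves px',proj('wrist',c+[0,0,.121]+.001*tx)-proj('wrist',c+[0,0,.121]))
    th=np.linspace(0,6.28,9)
    for rr in (.014,.016): 
        P=proj('wrist',[c+[rr*np.cos(t),rr*np.sin(t),.105] for t in np.linspace(0,6.28,60)]);print(rr,P.min(0),P.max(0))
    print('obs collar',px(275,248),px(463,0))
    h=[c+[0,0,.0]+np.array([ (u*np.cos(a0)-v*np.sin(a0)),(u*np.sin(a0)+v*np.cos(a0)),.095]) for u,v in((-.023,-.023),(.023,-.023))];print('housing',proj('wrist',h),'obs',px(490,213),px(243,213))
    print('cam line angle obs: cam tip', proj('wrist',c+[.045*np.cos(a0),.045*np.sin(a0),.105]),px(113,318),px(113,345))
```

```text
key in tool [-2.7293 -0.0772 -0.4821 50.7859] [-0.097  -0.3366 -0.1204 -0.3365  0.2225  0.2946 -0.0322  0.2949]
key in tool [  29.2707   -0.0926 3141.1106   50.7859] [-0.097  -0.3366 -0.1204 -0.3365  0.2225  0.2946 -0.0322  0.2949]
pred base front corners [array([310.1787, 190.1917]), array([322.7054, 190.2078])] obs [310.     192.7005] [324.1818 192.7005]
pred z=.121 front, z=.127 centre, z .127 centre+3mm [[316.3729 194.444 ]
 [316.3435 202.6938]
 [316.3442 199.4435]] obs taper [317.0909 194.5339] [317.0909 197.4672]
1mm tool x moves px [[ 0.0003 -1.0586]]
0.014 [301.9165 182.0248] [330.9567 210.0732]
0.016 [299.842  179.9595] [333.0326 212.0168]
obs collar [300.    175.467] [334.1818 130.    ]
housing [[340.0649 170.843 ]
 [292.917  170.7893]] obs [339.0909 169.0503] [294.1818 169.0503]
cam line angle obs: cam tip [[269.766  196.1859]] [270.5455 188.3005] [270.5455 193.2505]
```

Run:
```python
from h import *
np.set_printoptions(precision=3,suppress=True)
s=env.read_state();R=s['tcp_rot'];T=s['tool_pos']
b=T+[0,0,-.048]
for n in('scene','side','wrist'):
    J=np.array([proj(n,b+R[:,i]*.001)[0]-proj(n,b)[0] for i in range(2)]+[proj(n,b+[0,0,.001])[0]-proj(n,b)[0]]);print(n,'px per mm tool x,y, world z',J.ravel(),'key0',proj(n,b)[0])
```

```text
scene px per mm tool x,y, world z [-0.276  0.221 -0.333 -0.139 -0.042 -0.34 ] key0 [222.43  202.841]
side px per mm tool x,y, world z [-0.038 -0.194  0.289 -0.02   0.01  -0.222] key0 [340.518 137.806]
wrist px per mm tool x,y, world z [ 0.002 -1.403  1.503  0.001  0.002  0.569] key0 [317.987 230.117]
```

Call:
step_arm(series=[0.43,-0.08,2,0,255,0.43,-0.08,4,0,255,0.43,-0.08,5.5,0,255,0.43,-0.08,6.5,0,255,0.43,-0.08,6.9,0,255,0.43,-0.08,7.2,0,255,0.43,-0.08,7.2,0,255])

```text
clock: 6.4
tool_pos: [0.4476, -0.2272, 0.1666]
tcp_rot: [[0.103, -0.995, 0.0], [-0.995, -0.103, 0.0], [-0.0, -0.0, -1.0]]
wrist_force: [-0.4, 1.7, -1.9]
gripper_width: 0.0133
gripper_force: 59.6
```

Call:
step_arm(series=[-0.05,0,0.3,0,255,-0.05,0,0.6,0,255,-0.05,0,0.8,0,255,-0.05,0,0.8,0,255])

```text
clock: 6.8
tool_pos: [0.4475, -0.2268, 0.1579]
tcp_rot: [[0.103, -0.995, -0.0], [-0.995, -0.103, 0.0], [-0.0, 0.0, -1.0]]
wrist_force: [0.8, 0.3, -2.1]
gripper_width: 0.0134
gripper_force: 59.5
```

Call:
step_arm(series=[0,0,0.3,0,255,0,0,0.5,0,255,0,0,0.7,0,255,0,0,0.7,0,255])

```text
clock: 7.2
tool_pos: [0.4477, -0.2271, 0.1544]
tcp_rot: [[0.103, -0.995, 0.002], [-0.995, -0.103, -0.001], [0.002, -0.002, -1.0]]
wrist_force: [-6.5, 3.2, 12.7]
gripper_width: 0.0132
gripper_force: 61.7
```

Call:
step_arm(series=[-0.05,0.05,0.1,0,255,-0.05,0.05,0.3,0,255,-0.05,0.05,0.4,0,255,-0.05,0.05,0.4,0,255])

```text
clock: 7.6
tool_pos: [0.4478, -0.2273, 0.1542]
tcp_rot: [[0.103, -0.995, 0.006], [-0.995, -0.104, -0.004], [0.004, -0.005, -1.0]]
wrist_force: [-11.2, 8.2, 27.5]
gripper_width: 0.0131
gripper_force: 63.8
```

Run:
```python
from h import *
np.set_printoptions(precision=4,suppress=True)
s=env.read_state();print(s['tool_pos'],s['wrist_force'],s['wrist_torque'],s['joints'])
a,b,c=[imaging.capture(n)[:,:,::-1] for n in('wrist','scene','side')]
for n,i in zip('wrist scene side'.split(),(a,b,c)):cv2.imwrite(f'pics/q_{n}.png',i)
r=lambda i,x,y,w,h,W,H:cv2.resize(i[y:y+h,x:x+w],(W,H),interpolation=cv2.INTER_CUBIC)
o=np.zeros((600,800,3),np.uint8)
o[0:300,0:400]=r(b,190,190,80,60,400,300);o[300:,0:400]=r(c,305,120,80,60,400,300)
o[:500,400:]=r(a,200,100,240,300,400,500)
cv2.imwrite('pics/c5.png',o)
```

```text
[ 0.4478 -0.2273  0.1542] [-11.1649   8.1613  27.5488] [ 3.1321  4.042  -0.0508] [ -3.738  -12.7744 -19.078    0.1884 -83.3622   9.657 ]
```

View pics/c5.png

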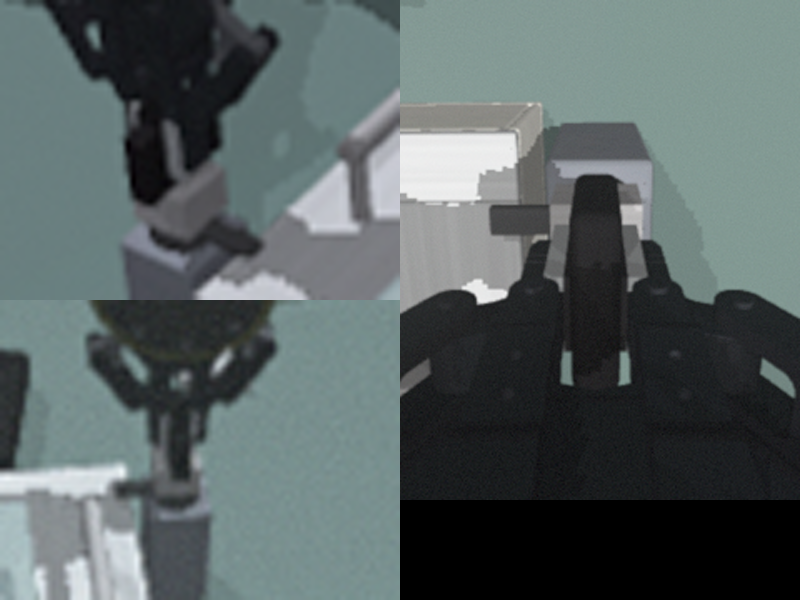

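Call:
step_arm(series=[0,0,-0.6,0,255,0,0.03,-0.6,8,255,-0.02,0.08,-0.6,16,255,-0.03,0.12,-0.6,24,255,-0.05,0.15,-0.6,32,255,-0.07,0.18,-0.6,40,255,-0.07,0.18,-0.6,40,255])

```text
clock: 8.45
tool_pos: [0.4451, -0.2261, 0.1544]
tcp_rot: [[-0.564, -0.826, 0.001], [-0.826, 0.564, -0.001], [0.0, -0.001, -1.0]]
wrist_force: [-4.2, 1.3, 5.7]
gripper_width: 0.013
gripper_force: 60.6
```

Run:
```python
from h import *
s=env.read_state();print(s['tool_pos'],s['wrist_force'],s['wrist_torque'],s['joints'],s['gripper_width'])
```

```text
[ 0.44505361 -0.22607286  0.15441695] [-4.20106531  1.31678656  5.67586717] [ 0.64151182  1.16189624 -0.05647273] [-3.71993114e+00 -1.29517887e+01 -1.91508105e+01  3.87564244e-02
 -8.37621984e+01 -3.06174309e+01] 0.01295350345592107
```

Call:
step_arm(series=[0,0.06,0,8,255,-0.01,0.1,0,16,255,-0.03,0.14,0,24,255,-0.05,0.17,0,32,255,-0.06,0.19,0,37,255,-0.06,0.19,0,37,255,-0.06,0.19,0,37,255])

```text
clock: 9.15
tool_pos: [0.444, -0.2247, 0.1544]
tcp_rot: [[-0.945, -0.326, 0.001], [-0.326, 0.945, -0.001], [-0.001, -0.001, -1.0]]
wrist_force: [-2.5, -0.5, 5.6]
gripper_width: 0.0131
gripper_force: 60.6
```

Run:
```python
from h import *
s=env.read_state();R=s['tcp_rot'];print(np.degrees(np.arctan2(R[1,0],R[0,0])),s['tool_pos'],s['wrist_force'],s['wrist_torque'],s['joints'],s['gripper_width'])
```

```text
-160.9958363616518 [ 0.44400848 -0.22471567  0.15440125] [-2.52854296 -0.45078164  5.6371932 ] [0.16227294 0.86871078 0.00945619] [-3.54450494e+00 -1.32367739e+01 -1.93974540e+01  5.86496477e-02
 -8.37729380e+01 -6.74576863e+01] 0.013076093975608615
```

Call:
step_arm(series=[0,0.02,0,4,255,0,0.03,0,7,255,0,0.03,0,7,255])

```text
clock: 9.45
tool_pos: [0.4439, -0.2244, 0.1544]
tcp_rot: [[-0.978, -0.207, 0.001], [-0.207, 0.978, -0.001], [-0.001, -0.001, -1.0]]
wrist_force: [-2.0, -0.0, 5.9]
gripper_width: 0.013
gripper_force: 60.6
```

Run:
```python
from h import *
s=env.read_state();R=s['tcp_rot'];print(np.degrees(np.arctan2(R[1,0],R[0,0])),s['tool_pos'],s['wrist_force'],s['wrist_torque'],s['joints'],s['gripper_width'])
```

```text
-168.03981612576948 [ 0.4439182  -0.22438585  0.1544154 ] [-1.9658968  -0.04578412  5.94402073] [0.16534717 0.9153214  0.19659998] [-3.50209865e+00 -1.32724407e+01 -1.94265818e+01  6.11913506e-02
 -8.37831985e+01 -7.45443397e+01] 0.012957211821088445
```

Call:
step_arm(series=[0,0.01,0,3,255,0,0.02,0,5,255,0,0.02,0,5,255])

```text
clock: 9.75
tool_pos: [0.4439, -0.2242, 0.1544]
tcp_rot: [[-0.993, -0.122, 0.001], [-0.122, 0.993, -0.001], [-0.001, -0.001, -1.0]]
wrist_force: [-3.4, -0.1, 6.4]
gripper_width: 0.0129
gripper_force: 60.7
```

Run:
```python
from h import *
s=env.read_state();R=s['tcp_rot'];print(np.degrees(np.arctan2(R[1,0],R[0,0])),s['tool_pos'],s['wrist_force'],s['wrist_torque'],s['joints'],s['gripper_width'])
```

```text
-172.97995101775288 [ 0.44388535 -0.22419606  0.1544104 ] [-3.39865365 -0.10928392  6.43106878] [0.05559084 0.92482366 0.48585504] [-3.47448001e+00 -1.32930044e+01 -1.94462637e+01  6.69124290e-02
 -8.37845254e+01 -7.95127122e+01] 0.012935116605963099
```

Call:
step_arm(series=[0,-0.01,0,-4,255,0,-0.01,-0.3,-4,130,0,-0.01,-0.3,-4,130,0,-0.01,-0.3,-4,130,0,-0.01,-1.5,-4,130,0,-0.01,-4,-4,130,0,-0.01,-8,-4,130,0,-0.01,-12,-4,130,0,-0.01,-12,-4,60,0,-0.01,-12,-4,0,0,-0.01,-12,-4,0])

```text
clock: 10.85
tool_pos: [0.4435, -0.2237, 0.2726]
tcp_rot: [[-0.982, -0.189, -0.001], [-0.189, 0.982, 0.001], [0.001, 0.001, -1.0]]
wrist_force: [0.0, -0.6, -0.2]
gripper_width: 0.0824
gripper_force: 0.0
```

Run:
```python
from h import *
np.set_printoptions(precision=4,suppress=True)
a,b,c=[imaging.capture(n)[:,:,::-1] for n in('wrist','scene','side')]
for n,i in zip('wrist scene side'.split(),(a,b,c)):cv2.imwrite(f'pics/r_{n}.png',i)
s=env.read_state();R=s['tcp_rot'];T=s['tool_pos'];print(T,R,s['gripper_width'],s['wrist_force'],s['joints'])
r=lambda i,x,y,w,h,W,H:cv2.resize(i[y:y+h,x:x+w],(W,H),interpolation=cv2.INTER_CUBIC)
o=np.zeros((600,800,3),np.uint8)
o[0:300,0:400]=r(b,200,170,160,120,400,300);o[300:,0:400]=r(c,265,130,100,75,400,300)
o[:250,400:]=r(a,0,0,640,400,400,250);o[250:550,400:]=r(b,285,170,80,60,400,300)
cv2.imwrite('pics/c6.png',o)
print(100*R.T@(np.array([.5066,-.1162,.25])-T))
```

```text
[ 0.4434 -0.2238  0.2723] [[-0.982  -0.1889 -0.0019]
 [-0.1889  0.982   0.0003]
 [ 0.0018  0.0006 -1.    ]] 0.08577356290496825 [ 0.0114 -0.1564  0.1941] [ -3.4879 -13.2198  -7.0861  -0.0109 -96.2408 -75.6226]
[-8.2452  9.373   2.2198]
```

View pics/c6.png

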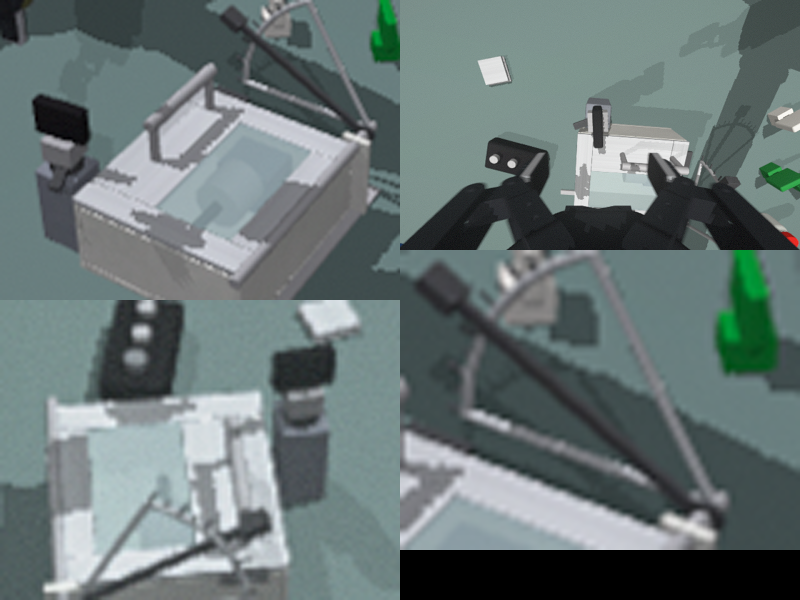

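```bash
cat > fit2.py <<'E'
from fit import *
obs2=[('scene',(261.2,218.8),(-60,-25,138)),('scene',(284,198),(-60,85,138)),('scene',(230,250),(-95,-105,93)),('scene',(298,278),(95,-105,93)),('scene',(293.7,177.7),None),('scene',(347,220),(95,129,89)),
('side',(329.5,185.5),None),('side',(277.5,155),(95,-105,93)),('side',(330.5,153.2),(-95,-105,93)),('side',(323.7,163),(-60,-25,138)),('side',(286.3,203),(95,129,89))]
def f2(p):
    e=[proj(n,W(p,q if q else tip(p[3])))[0]-uv for n,uv,q in obs2]
    return np.r_[np.ravel(e),(W(p,(-129,-70,105))[:2]-(.4474,-.2235))*1000]
r2=least_squares(f2,r.x,loss='soft_l1');p=r2.x
if __name__=='__main__':
    print(p,np.degrees(p[2:]));print(f2(p)[:22].reshape(-1,2),f2(p)[22:])
    a=p[3];hd=(95-155*np.cos(a)+49*np.sin(a),30,89+49*np.cos(a)+155*np.sin(a))
    s=env.read_state();R=s['tcp_rot'];T=s['tool_pos'];H=W(p,(-60,30,138))
    print('handle',H,'open',W(p,hd),'arc height .225; shift to hover',100*R.T@(H+[0,0,.1]-T),'tool x ang',np.degrees(np.arctan2(R[1,0],R[0,0])))
E
python3 fit2.py
```

```text
[ 0.5663 -0.1367  0.1326  0.4893] [ 7.5975 28.034 ]
[[-1.7956  1.0893]
 [ 0.1119 -1.7942]
 [-0.9782 -1.7609]
 [-0.6334 -0.2693]
 [-1.3959 -1.4193]
 [-1.5932  1.3137]
 [-0.3971  0.9685]
 [-0.551   2.6482]
 [-1.7962 -0.4093]
 [-1.6428 -2.8731]
 [-5.1429  5.2869]] [0.3345 0.3975]
handle [ 0.5029 -0.1149  0.138 ] open [ 0.5438 -0.1094  0.2051] arc height .225; shift to hover [-7.91    9.5738  3.4205] tool x ang -169.10930488352176
```

Call:
step_arm(series=[-3,3,2,-8,0,-8,9.5,3,-16,0,-8,9.5,3,-24,0,-8,9.5,3,-33,0,-8,9.5,3,-41,0,-8,9.5,3,-50,0,-8,9.5,3,-58,0,-8,9.5,3,-67,0,-8,9.5,3,-75,0,-8,9.5,3,-86,0,-8,9.5,3,-86,0,-8,9.5,3,-86,0])

```text
clock: 12.2
tool_pos: [0.5041, -0.1155, 0.2426]
tcp_rot: [[0.12, -0.993, -0.001], [-0.993, -0.12, -0.0], [-0.0, 0.001, -1.0]]
wrist_force: [0.4, 0.1, 0.1]
gripper_width: 0.0853
gripper_force: 0.0
```

Run:
```python
from fit2 import *
a=imaging.capture('wrist')[:,:,::-1];cv2.imwrite('pics/t_wrist.png',a)
s=env.read_state();R=s['tcp_rot'];T=s['tool_pos'];print(T,R[:,:2].ravel(),s['joints'])
for y in(-25,30,85):print(proj('wrist',W(p,(-60,y,138))),proj('wrist',W(r.x,(-60,y,138))))
g=a.mean(2)
for row in (120,135,150,165,180,195):print(row,g[row,250:390:3].astype(int))
print(100*R.T@(W(p,(-60,30,135))-T))
```

```text
[ 0.5041 -0.1155  0.2427] [ 0.1188 -0.9929 -0.9929 -0.1188 -0.      0.0011] [  9.4213 -10.3827  -7.7547  -0.0043 -92.6917  -2.5999]
[[317.9952 140.9227]] [[315.7038 138.6651]]
[[318.7654 206.0656]] [[314.6937 204.0792]]
[[319.4449 263.5405]] [[313.8028 261.7798]]
120 [197 196 199 161 159 159 153 197 195 215 223 226 220 221 224 224 226 223
 223 223 225 220 222 222 225 225 223 222 221 222 218 218 218 221 220 156
  76  94  95 115 121 121 117 115 115 115 118]
135 [195 198 195 174 162 158 156 196 198 199 225 225 220 221 225 225 225 223
 222 222 223 222 224 221 224 226 221 222 222 222 218 219 221 221 223 119
 118 118 119 117 117 117 118 116 118 117 118]
150 [196 196 196 186 159 158 158 194 198 191 226 156 148 150 154 155 152 162
 151 226 145 143 170 191 194 168 214 222 223 221 218 219 220 218 222 118
 119 120 117 118 118 119 118 115 118 114 117]
165 [182 184 184 183 183 181 181 177 179 170 226 220 148 152 153 153 150 225
 221 225 131 144 174 192 192 164 202 204 204 200 217 219 218 220 218 117
 118 121 121 116 116 115 118 133 131 126 116]
180 [183 183 184 183 183 184 183 183 181 165 227 192 152 151 153 155 156 225
 223 222 134 146 177 195 192 161 223 224 205 201 198 201 198 212 163 120
 119 119 120 118 117 118 117 132 130 134 132]
195 [181 184 184 182 186 185 185 183 182 179 226 227 151 152 149 157 149 227
 223 223 135 151 183 196 193 152 222 223 201 201 198 202 212 221 135 117
 117 117 118 118 120 116 128 135 133 133 132]
[-0.0793  0.0978 10.7721]
```

View pics/t_wrist.png

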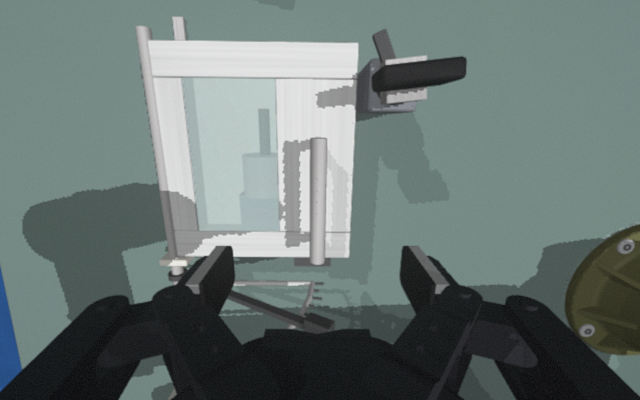

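Call:
step_arm(series=[-0.1,0.05,4,0,0,-0.1,0.05,8,0,0,-0.1,0.05,9.7,0,0,-0.1,0.05,10.7,0,0,-0.1,0.05,10.7,0,100,-0.1,0.05,10.7,0,180,-0.1,0.05,10.7,0,255,-0.1,0.05,10.7,0,255,-0.1,0.05,10.7,0,255,-0.1,0.05,10.7,0,255], squeeze=40)

```text
clock: 13.25
tool_pos: [0.5034, -0.1146, 0.1371]
tcp_rot: [[0.12, -0.993, -0.0], [-0.993, -0.12, -0.0], [-0.0, 0.0, -1.0]]
wrist_force: [-4.9, 1.3, 3.7]
gripper_width: 0.0125
gripper_force: 38.9
```

Run:
```python
import cv2,numpy as np
a=cv2.imread('pics/r_scene.png',0);print('scene x286.. y168');print('\n'.join(' '.join('%3d'%v for v in a[y,284:312]) for y in range(168,192)))
a=cv2.imread('pics/r_side.png',0);print('side x316 y178');print('\n'.join(' '.join('%3d'%v for v in a[y,310:338]) for y in range(178,200)))
a=cv2.imread('pics/t_wrist.png',0);print('wrist x290 y306');print('\n'.join(' '.join('%3d'%v for v in a[y,290:340:2]) for y in range(304,332)))
```

```text
scene x286.. y168
 72  72  71  70  70  82 103 109 122 120 120 120 119 120 119 119 119 119 119 119 120 120 116 119 158 212 232 231
 71  71  81 104 101 109 123 121 121 120 120 119 119 121 120 119 120 120 119 119 120 119 118 123 140 182 229 224
 81 104 109 123 121 121 119 121 120 120 119 119 119 120 119 120 119 119 120 119 120 119 120 128 137 151 172 165
109 123 122 121 120 120 121 119 116 117 121 120 120 119 120 120 120 120 120 119 117 118 117 121 139 133 112 114
122 121 119 120 119 122 120 105  88  92 113 121 120 120 118 120 119 119 119 119 132 143 102 123 150 136 112  89
123 122 121 122 122 119 104  76  63  69  88 114 122 121 119 120 120 120 119 118 144 178 130 106 149 139 117  73
 99  97 106 124 120 104  78  65  66  66  70  88 110 122 121 120 120 119 120 118 145 202 190  95 106 129 146 131
 71  70  80 100  94  70  66  67  68  66  66  65  83 110 123 121 120 119 119 117 138 200 231 176 109 136 151 130
 73  72  71  67  53  43  60  67  67  68  67  65  67  84 105 111 121 121 119 116 112 175 237 209 155 130 116 105
 72  73  74  68  47  41  45  56  66  67  66  65  66  66  77 102 120 116 12
[... 6200 characters left out ...]

113 121 107  76  73  63  62  57  61  65  66  62  66  61  55  49  43  37  36  42  45  65  70  87  87
128 148 148  82  74  64  55  57  64  65  66  64  65  66  63  57  50  45  41  37  54  67  73  86  85
139 155 150  90  78  66  54  62  61  66  63  61  66  63  59  66  60  50  47  44  59  64  72  85  89
124 134 108  85  85  74  65  60  63  65  59  61  60  63  69  67  65  63  53  44  68  65  74  84  86
 56  63  66  73  81  85  78  66  64  63  62  64  63  60  63  64  64  67  65  62  67  69  74  76  73
 28  31  34  38  54  71  73  59  63  63  60  61  63  61  62  64  65  66  64  76  65  58  62  51  36
 26  31  27  27  32  36  45  49  54  60  63  64  61  62  61  61  66  62  62  62  54  41  34  34  28
```

```bash
cat > ptr.py <<'E'
from fit import *
P0=[.5667,-.1381,.124]
def box(a):
    e=np.array([-np.cos(a),0,np.sin(a)]);n=np.array([np.sin(a),0,np.cos(a)]);c=np.array([95,129,89])+178*e
    return [W(P0,c+i*12*e+j*9*np.array([0,1,0])+k*6*n) for i in(-1,1) for j in(-1,1) for k in(-1,1)]
def bb(n,a):
    q=proj(n,box(a));return np.r_[q.min(0),q.max(0)]
if __name__=='__main__':
    for n,o in(('scene',(288,171.7,298.3,182.5)),('side',(324,182,331.7,189.5))):
        for a in(.44,.48,.52,.56):print(n,a,bb(n,a),'obs',o)
    print('scene handle ends',proj('scene',[W(P0,(-60,-25,138)),W(P0,(-60,85,138)),W(P0,(95,129,89)),W(P0,(95,-105,93))]).ravel(),'obs 261.2,218.8 284,198 347,220 298,278')
E
python3 ptr.py
```

```text
scene 0.44 [285.0175 172.6475 297.5615 184.7041] obs (288, 171.7, 298.3, 182.5)
scene 0.48 [285.9831 170.8965 298.5832 183.1007] obs (288, 171.7, 298.3, 182.5)
scene 0.52 [287.0482 169.2092 299.6897 181.5504] obs (288, 171.7, 298.3, 182.5)
scene 0.56 [288.2123 167.5891 300.88   180.0561] obs (288, 171.7, 298.3, 182.5)
side 0.44 [325.2824 183.2322 334.4929 192.4089] obs (324, 182, 331.7, 189.5)
side 0.48 [324.2928 181.9008 333.5388 191.2306] obs (324, 182, 331.7, 189.5)
side 0.52 [323.2226 180.598  332.4882 190.0743] obs (324, 182, 331.7, 189.5)
side 0.56 [322.0728 179.3265 331.3415 188.9423] obs (324, 182, 331.7, 189.5)
scene handle ends [259.1583 220.1005 284.2046 196.5079 345.4372 221.9731 296.5438 278.249 ] obs 261.2,218.8 284,198 347,220 298,278
```

Call:
step_arm(series=[0,-0.2,-0.6,0,255,0,-0.55,-1.5,0,255,0,-1.0,-2.4,0,255,0,-1.5,-3.3,0,255,0,-1.9,-3.9,0,255,0,-2.3,-4.5,0,255,0,-2.3,-4.5,0,255], squeeze=60)

```text
clock: 13.95
tool_pos: [0.5238, -0.1123, 0.1814]
tcp_rot: [[0.119, -0.993, -0.009], [-0.993, -0.119, -0.001], [-0.0, 0.009, -1.0]]
wrist_force: [-16.7, -1.1, 0.1]
gripper_width: 0.0115
gripper_force: 58.9
```

Call:
step_arm(series=[0,0.2,-0.3,0,255,0,-0.2,-0.7,0,255,0,-0.6,-1.2,0,255,0,-1.1,-1.8,0,255,0,-1.5,-2.3,0,255,0,-1.5,-2.3,0,255,0,-1.5,-2.3,0,255])

```text
clock: 14.65
tool_pos: [0.5398, -0.1105, 0.2027]
tcp_rot: [[0.119, -0.993, -0.006], [-0.993, -0.119, -0.001], [-0.0, 0.006, -1.0]]
wrist_force: [-6.7, -3.1, -8.1]
gripper_width: 0.0119
gripper_force: 58.9
```

```bash
cat > st.py <<'E'
from h import *
s=env.read_state();T=s['tool_pos'];d=T-[.5034,-.1146,.1371]
dx=d[0]*np.cos(.124)+d[1]*np.sin(.124);a=np.arcsin((49+d[2]*1000)/162.6)-.3062
print('dx,dz mm',dx*1000,d[2]*1000,'a from z',a,'a from x',np.arccos((155-dx*1000)/162.6)-.3062,s['wrist_force'],s['gripper_width'],s['gripper_force'],s['clock'],s['tcp_rot'][:,2])
E
python3 st.py
python3 - <<'E'
from ptr import *
im=cv2.imread('pics/r_scene.png',0).astype(float)
# pointer arm ridge: dark line between tip and pivot in scene
a,b=np.array([300.,184]),np.array([343.,217.5]);pts=[]
u=(b-a)/np.linalg.norm(b-a);n=np.array([-u[1],u[0]])
off=np.arange(-5,5.1,.25)
for t in np.arange(0,np.linalg.norm(b-a),1.):
    q=a+t*u; xy=(q+off[:,None]*n).astype(np.float32)
    g=cv2.remap(im.astype(np.float32),xy[:,:1],xy[:,1:],cv2.INTER_LINEAR).ravel()
    w=np.clip(58-g,0,None)
    if w.sum()>5: pts.append(q+n*(w*off).sum()/w.sum())
pts=np.array(pts,np.float32);l=cv2.fitLine(pts,cv2.DIST_HUBER,0,.01,.01).ravel()
d=(pts-l[2:])@np.array([-l[1],l[0]]);print(len(pts),'slope',np.degrees(np.arctan2(l[1],l[0])),'resid',d.std(),pts[::6])
for al in(.40,.44,.48,.52,.56):
    q=proj('scene',[W(P0,tip(al)),W(P0,(95-30*np.cos(al),129,89+30*np.sin(al)))]);v=q[1]-q[0];print(al,np.degrees(np.arctan2(v[1],v[0])),q.ravel())
E
```

```text
dx,dz mm 36.67933651810665 65.6124687220358 a from z 0.4760451196862898 a from x 0.4496637445954482 [-6.6559723  -3.11708218 -8.11431955] 0.01192155608939669 58.89597773551941 14.65 [-6.37262738e-03 -5.75531602e-04 -9.99979529e-01]
55 slope 41.071045 resid 0.16824059 [[299.5422 184.5876]
 [304.5334 187.9438]
 [308.9877 191.9893]
 [313.5674 195.8736]
 [317.9985 199.9488]
 [322.6772 203.7062]
 [327.0555 207.8491]
 [331.682  211.6734]
 [336.3961 215.3853]
 [340.4146 219.99  ]]
0.4 37.06574284915973 [290.3893 180.3925 336.014  214.8553]
0.44 38.65684411731093 [291.2919 178.6615 336.1978 214.5824]
0.48 40.24530951632065 [292.2871 176.9857 336.3965 214.321 ]
0.52 41.83378325496651 [293.3745 175.3684 336.61   214.0714]
0.56 43.42490957184584 [294.5533 173.8128 336.8379 213.8341]
```

```bash
cat > lid.py <<'E'
from ptr import *
def lidpt(a,x,y,z): # x from hinge (neg to front), z out
    e=np.array([np.cos(a),0,-np.sin(a)]);n=np.array([np.sin(a),0,np.cos(a)]);return W(P0,np.array([95,0,89])+x*e+z*n+[0,y,0])
def prof(im,a,b,h=9):
    u=(b-a)/np.linalg.norm(b-a);n=np.array([-u[1],u[0]]);off=np.arange(-h,h+.1,.5);G=[];L=np.linalg.norm(b-a)
    for t in np.arange(0,L,1.):
        xy=(a+t*u+off[:,None]*n).astype(np.float32);G.append(cv2.remap(im.astype(np.float32),xy[:,:1],xy[:,1:],cv2.INTER_LINEAR).ravel())
    return np.array(G),off,u,n
if __name__=='__main__':
    im0=imaging.capture('scene')[:,:,::-1];cv2.imwrite('pics/u_scene.png',im0);cv2.imwrite('pics/u_side.png',imaging.capture('side')[:,:,::-1])
    im=cv2.GaussianBlur(cv2.cvtColor(np.ascontiguousarray(im0),cv2.COLOR_BGR2GRAY),(0,0),.7)
    for y,z in((-105,-4),(-105,4),(105,4)):
        A=.476;a,b=[proj('scene',lidpt(A,x,y,z))[0] for x in(-180,-15)]
        G,off,u,n=prof(im,a,b)
        print('edge',y,z,'pred ends',a,b,'slope',np.degrees(np.arctan2(u[1],u[0])))
        for k in range(2,len(G),max(1,len(G)//9)):print(k,' '.join('%3d'%v for v in G[k][::2]))
    for A in(.44,.48,.52):
        q=[proj('scene',lidpt(A,x,-105,-4))[0] for x in(-180,-15)];v=q[1]-q[0];print(A,np.degrees(np.arctan2(v[1],v[0])))
E
python3 lid.py
```

```text
edge -105 -4 pred ends [235.4871 228.1803] [290.7941 275.927 ] slope 40.80412846988253
2 181 183 182 183 185 186 186 186 175 147 119 107 101  88  74  58  48  41  40
10 181 182 182 183 185 186 186 185 175 144 120 113 113 102  89  77  70  66  66
18 184 183 182 183 185 186 187 186 176 145 118 107 106 107 108 108 108 107 107
26 184 184 183 183 186 188 188 186 173 144 117 109 108 108 108 109 109 109 109
34 184 183 183 184 186 187 188 186 172 144 125 127 133 137 137 137 136 136 136
42 185 184 184 184 186 187 188 187 175 147 128 128 135 137 138 137 137 135 135
50 186 184 183 183 186 187 188 186 176 154 164 199 217 219 218 218 217 214 211
58 186 184 183 184 186 187 188 187 177 156 164 199 218 221 216 211 208 193 155
66 185 184 183 183 185 186 187 188 179 156 158 187 203 211 210 185 150 132 130
edge -105 4 pred ends [236.5277 226.317 ] [292.1244 274.2802] slope 40.78427150527019
2 172 175 181 182 182 183 185 186 186 186 176 150 118 107 101  89  71  56  45
10 179 177 181 182 182 183 185 186 187 187 176 148 120 113 111 100  86  74  68
18 179 179 183 183 182 183 185 186 187 186 177 148 119 107 1
[... 734 characters left out ...]
16  94  76  58  46  47  61  76  77  67  64  86 127 152 157 157 153 139 128 124
23  73  71  64  54  50  59  67  68  68  72  98 148 176 182 180 168 149 141 151
30  63  64  61  53  50  60  70  73  73  77 107 153 181 179 164 145 138 152 169
37  67  70  66  56  50  55  68  72  73  79 110 157 174 161 140 135 135 136 138
44  65  64  64  57  49  56  67  73  73  86 122 166 184 184 183 184 185 187 187
51  74  71  65  56  50  55  74 100 117 123 142 173 185 184 183 184 186 188 186
58  74  73  69  60  55  79 115 125 117 122 145 175 184 184 183 183 183 176 162
65  80  73  70  62  52  61  87 111 128 139 155 176 179 163 146 136 134 135 136
0.44 39.59355426574493
0.48 40.93854723364097
0.52 42.28277991065277
```

```bash
cat > lf.py <<'E'
from lid import *
def fitline(im,a,b,mode,h,thr=None):
    G,off,u,n=prof(im,a,b,h);o=[];t=[]
    for k,g in enumerate(G):
        if mode=='dark':w=np.clip(np.median(g)-6-g,0,None)
        else:
            w=np.clip(mode*np.gradient(g),0,None);w[w<w.max()*.4]=0
        if w.sum()>3:o.append((w*off).sum()/w.sum());t.append(k)
    t=np.array(t,float);o=np.array(o);m=np.ones(len(t),bool)
    for _ in range(6):
        c=np.polyfit(t[m],o[m],1);e=o-np.polyval(c,t);m=abs(e)<max(.3,2*np.std(e[m]))
    return np.degrees(np.arctan2(u[1],u[0])+np.arctan(c[0])),c,m.sum(),len(t),e[m].std()
def inv(n,fn,ang):
    from scipy.optimize import brentq
    def sl(a):
        q=[proj(n,fn(a,x))[0] for x in(-165,-25)];v=q[1]-q[0];return np.degrees(np.arctan2(v[1],v[0]))
    g=np.linspace(.2,.9,71);return np.interp(0,*(lambda s:(s if s[0]<s[-1] else s[::-1],g if s[0]<s[-1] else g[::-1]))(np.array([(sl(a)-ang+180)%360-180 for a in g])))
if __name__=='__main__':
    import sys
    A=float(sys.argv[1]);pre=sys.argv[2]
    for n in('scene','side'):
        im=cv2.GaussianBlur(cv2.imread(f'pics/{pre}_{n}.png',0),(0,0),.7)
        P=lambda a,x:lidpt(a,x,129,0)
        a,b=[proj(n,P(.5,x))[0] for x in(-150,-25)]
        r1=fitline(im,a,b,'dark',5);print(n,'pointer',inv(n,P,r1[0]),r1)
        for y,z in((-105,-4),(105,4)):
            E=lambda a,x:lidpt(a,x,y,z)
            a,b=[proj(n,E(A,x))[0] for x in(-165,-25)]
            for m in(1,-1):
                r1=fitline(im,a,b,m,4);print(n,'lid',y,m,inv(n,E,r1[0]),r1)
E
python3 lf.py .476 u
```

```text
scene pointer 0.485703465085369 (np.float64(40.471745313421884), array([-0.0099,  1.4063]), np.int64(49), 49, np.float64(0.19126293850428364))
scene lid -105 1 0.4210875158272561 (np.float64(38.956539607749725), array([-0.0323,  3.3894]), np.int64(33), 42, np.float64(0.215968612826501))
scene lid -105 -1 0.44891503085381296 (np.float64(39.89352108152252), array([-0.0159,  0.1502]), np.int64(55), 63, np.float64(0.14858555893556405))
scene lid 105 1 0.41543225471322864 (np.float64(37.76208351976729), array([-0.0415,  2.1643]), np.int64(44), 53, np.float64(0.3827178883247435))
scene lid 105 -1 0.49660109435481714 (np.float64(40.94920444443107), array([0.0141, 0.8458]), np.int64(33), 33, np.float64(2.7525196766626383))
side pointer 0.49934215961630185 (np.float64(155.41853540714794), array([0.0005, 0.6156]), np.int64(33), 37, np.float64(0.26518567381777153))
side lid -105 1 0.5342401545849251 (np.float64(151.5674076781638), array([-0.0485, -1.7072]), np.int64(20), 30, np.float64(0.5607081881816779))
side lid -105 -1 0.2991253109787019 (np.float64(162.34439614635986), array([ 0.1406, -2.7764]), np.int64(35), 35, np.float64(1.6186268769735646))
side lid 105 1 0.463878670986526 (np.float64(156.64264642523295), array([ 0.009 , -0.4589]), np.int64(29), 42, np.float64(0.21932751593261524))
side lid 105 -1 0.49095273489634866 (np.float64(155.48589362050956), array([-0.0112,  3.5057]), np.int64(30), 42, np.float64(0.3995994355479635))
```

Call:
step_arm(series=[0,-0.15,-0.15,0,255,0,-0.33,-0.33,0,255,0,-0.33,-0.33,0,255,0,-0.33,-0.33,0,255,0,-0.33,-0.33,0,255])

```text
clock: 15.25
tool_pos: [0.5435, -0.1101, 0.2068]
tcp_rot: [[0.119, -0.993, -0.005], [-0.993, -0.119, -0.001], [0.0, 0.005, -1.0]]
wrist_force: [-6.8, -3.2, -5.4]
gripper_width: 0.0116
gripper_force: 58.7
```

```bash
python3 st.py
python3 - <<'E'
from h import *
for n in('scene','side'):cap(n,f'v_{n}.png')
E
python3 lf.py .495 v
```

```text
dx,dz mm 40.31079353850858 69.6828957658626 a from z 0.5119860436663697 a from x 0.48168565496375515 [-6.75007377 -3.19871945 -5.40735084] 0.011633968255503202 58.666600584983826 15.25 [-4.53883246e-03 -5.87679667e-04 -9.99989527e-01]
scene pointer 0.48767716093979546 (np.float64(40.55010388796265), array([-0.0085,  1.3652]), np.int64(49), 49, np.float64(0.18883345796316162))
scene lid -105 1 0.49479120983869745 (np.float64(41.435559424073695), array([-0.0001,  1.7469]), np.int64(33), 41, np.float64(0.3083187590091811))
scene lid -105 -1 0.476300787808779 (np.float64(40.81422880941773), array([-0.011 , -0.2557]), np.int64(50), 63, np.float64(0.11918286244158638))
scene lid 105 1 0.4462911080568405 (np.float64(38.97469738270172), array([-0.0334,  1.6409]), np.int64(41), 52, np.float64(0.3464949329116567))
scene lid 105 -1 0.4755249701879019 (np.float64(40.12214382410933), array([-0.0133,  2.2585]), np.int64(35), 36, np.float64(2.291209090607553))
side pointer 0.5026213636646227 (np.float64(155.27853269494818), array([-0.002 ,  0.7152]), np.int64(34), 37, np.float64(0.24926094618309103))
side lid -105 1 0.5968797962233784 (np.float64(148.48699319270085), array([-0.0868, -0.545 ]), np.int64(22), 31, np.float64(0.6462879779417305))
side lid -105 -1 0.3001271101086129 (np.float64(162.30062644285866), array([ 0.1558, -3.0317]), np.int64(33), 34, np.float64(1.504191848105129))
side lid 105 1 0.49246929225505104 (np.float64(155.4203948758393), array([ 0.0019, -0.0822]), np.int64(33), 42, np.float64(0.1598964000630248))
side lid 105 -1 0.4411908982412238 (np.float64(157.5983098273636), array([0.0399, 0.7064]), np.int64(41), 41, np.float64(2.079742715557247))
```

Call:
step_arm(series=[0,-0.11,-0.11,0,255,0,-0.11,-0.11,0,255,0,-0.11,-0.11,0,255,0,-0.11,-0.11,0,255,0,-0.11,-0.11,0,255,0,-0.11,-0.11,0,255])

```text
clock: 15.95
tool_pos: [0.5444, -0.11, 0.2077]
tcp_rot: [[0.119, -0.993, -0.005], [-0.993, -0.119, -0.001], [-0.0, 0.005, -1.0]]
wrist_force: [-7.1, -3.3, -6.2]
gripper_width: 0.0122
gripper_force: 58.6
```

```bash
python3 st.py
python3 - <<'E'
from h import *
for n in('scene','side'):cap(n,f'x_{n}.png')
a,b=[cv2.imread(f'pics/{k}_scene.png',0).astype(int)[205:236,212:237] for k in 'rx']
print('key region diff',abs(a-b).mean(),(a<45).sum(),(b<45).sum())
print(env.read_state()['dq'])
E
python3 lf.py .5 x | grep -E "pointer|scene lid -105 -1|side lid 105 1"
```

```text
dx,dz mm 41.21632567308547 70.64156541431005 a from z 0.520651669243482 a from x 0.4895116119868944 [-7.12876116 -3.25972359 -6.1759605 ] 0.012156984379745649 58.615840673446655 15.95 [-5.07032130e-03 -6.04115181e-04 -9.99986963e-01]
key region diff 5.07483870967742 309 293
[-0.02451892 -0.00414215  0.02872796  0.02613914  0.01762117 -0.00826814]
scene pointer 0.48737443353489557 (np.float64(40.5380851729873), array([-0.0087,  1.375 ]), np.int64(49), 49, np.float64(0.18492811454677677))
scene lid -105 -1 0.48892127259314505 (np.float64(41.23831965869388), array([-0.0065, -0.4987]), np.int64(55), 63, np.float64(0.13319157386488542))
side pointer 0.49462604719167225 (np.float64(155.61886431622807), array([0.004 , 0.5648]), np.int64(28), 37, np.float64(0.13972736715471382))
side lid 105 1 0.5039733768892846 (np.float64(154.92247362051592), array([-0.003 ,  0.0973]), np.int64(29), 41, np.float64(0.1841414242780527))
```

The lid and pointer now agree within measurement error in both views. The key is still standing on the shaft and the arm is steady, so I'm handing the job in.

```bash
python3 -c "
from station import env
print(env.finish_job())"
```

```text
the job is handed in; nothing more can be done
None
```

I handed the job in at about 16 s: the key was pushed fully down, turned clockwise to its stop and left standing on the shaft, and the arm is holding the lid level with the pointer to within about 0.01 rad (both near 0.49 rad); the pointer stayed put and I saw no contact with the other items, but no result came back.

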